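# Stack lens blanks in the gang chuck and clamp them

## Robot

A 7-joint arm with a two-finger parallel gripper is mounted at the origin on the work surface. World frame = base frame: x ahead of the robot, y to its left, z up, the work surface at z = 0. Lengths are in m, angles in rad, forces in N, time in s.
With the tool pointing down it reaches from about 0.4 to 0.85 m from the base axis. Payload 10.4 kg.
Tool frame: the origin (TCP) lies midway between the tips of the shut fingers; the grasp point (between the pads) lies 19 mm behind it; z points along the fingers, y is the line along which they close (so a half turn about z gives the same grasp; the last joint's range is limited). The gripper opens to 87 mm and grips with 3 to 60 N. Pads are 19 mm wide; open, the fingers measure 117 mm over their backs; the gripper's body (75 mm by 190 mm) begins 51 mm behind the grasp point.
Start: joints at [-1.284, 0.332, -0.065, 1.46, 0.022, 1.35, -0.088], TCP at [0.191, 0.595, 0.223] pointing down, gripper open.
Joint ranges: [-2.6, 2.6], [-0.5, 2.12], [-1.47, 1.34], [0.16, 2.42], [-1.27, 4.41], [0.06, 2.06], [-2.6, 2.6]. Speed limits (rad/s): [2.22, 2.22, 2.79, 2.79, 3.14, 3.14, 3.14].

## Interface

Orientations are given as a unit quaternion [x, y, z, w].
In Python, from bench import r gives the robot as it stands.
- The arm moves only by the tool move_arm, never from a script. Its argument "targets" is a list of rows, each a list of 3 entries, a list of its own where there are three numbers: the shift along the tool's x, y, z in cm, then the turn, a rotation vector about the tool's x, y, z in rad, then the opening in per cent of the stroke, from 0 (shut) to 100 (fully open). In form: [[[x, y, z], [wx, wy, wz], gripper], ...]. A call has 1 to 20 rows; each row shifts and turns the commanded pose from where the row before left it, along the tool's axes as they then stand; what a row does not reach is not made up. A row lasts 1/8 s, in which the tool goes at most 62.5 mm and 10.7 degrees, less where a joint would pass 70% of its speed; a pose out of reach is approached as far as the arm can. A call with a gripper value outside its range is refused whole. The fingers move at their own pace and stop on an object; "grip_force" is the grip in N (left out, the last holds). Time passes only in rows, so rows that do not move let the fingers close. It gives the time, the measured TCP pose, the force, the opening and the grip force at its end, in the units of the state.
- r.read_state(): the state, without advancing time (a new reading comes with each control period).
- r.camera(name): name is "scene" or "top" or "wrist"; returns a dict with "image" (420x560x3 uint8, blue, green, red), "vertical_fov" (degrees; the focal length in pixels is half the picture's height over the tangent of half this angle, whatever the lens; pixels are square), "cx", "cy" (the principal point, pixels), "k1" (the pictures are not rectified: a ray, as slopes to the right and down, at radius r is drawn at 1 + k1 r^2 times it, then the intrinsics apply), "cam_to_world" (4x4, takes a point from camera to world coordinates). Camera axes: x right, y down, z forward; pixel columns grow to the right and rows downward; lengths in m; the calibration is good to about 2 mm. A picture is of the moment at which its call begins. There is no depth.
- r.close_job(): hands the job in; it is judged then, once.
The state is a dict: "time": time; "joint_positions": joint angles; "joint_vel": joint speeds; "joint_torque": joint torques, N m; "ee_pos": TCP position; "eef_rot": TCP orientation; "ft_force": force on the tool from outside, world axes, zero at the start; "torque": the same for the moment, N m; "width": finger opening in m; "grip_force": force on a finger pad.
Only numpy, scipy, OpenCV 4.12 (cv2) and the standard library are available. Lean on these libraries where they do the work, as an engineer would, in place of code of your own. Each camera call takes 0.05 s, during which the arm holds its last target. There are 200 camera calls.

## Task

Set up the lens chuck for edging: turn its sleeve back by the handle until the jaws are fully open, stack every round lens blank lying on the bench flat on the rest between the jaws, put the knobbed pressure plate on top, and press the stack down level until the rest is fully home. Only then turn the sleeve clockwise until the jaws grip the stack firmly, and let go, leaving the spectacle case, bottle and cup undisturbed.

Things in the scene. Friction and masses are not known exactly. Their poses are not given: they have to be found in the camera images.
- chuck: fixed chuck: round base, deck 140 mm across and 30 mm above the bench, foot 176 mm across. Origin at the centre of its underside, on its axis, z up. Two jaws face each other along its x axis. On its +y and -y sides the jaws leave gaps (40 mm wide along x when open, 28 closed) where fingers closing along the chuck's y can hold a blank's edge
- chuck_axis (a point): point on the chuck's axis at deck level, 30 mm above the bench
- sleeve (a joint): angle of the black ribbed sleeve (162 mm across) that works the jaws: 0 = jaws fully open (a stop), grows clockwise from above to 1.9 at most; starts at 0.8 to 1.3. Each jaw closes 4.3 mm per rad; they meet a 50 mm disc at about 1.4, then it stiffens sharply. Stays where left: turning takes 4 N at the handle; 10 to 20 N there with the jaws on the stack clamps firmly
- handle (a point): grip of the sleeve's handle, an upright steel pin 15 mm in diameter on the sleeve's rim, 92 mm from the chuck's axis; the pin is free from 28 to 88 mm above the bench, this point is at 70 mm. It circles the chuck's axis: at sleeve angle q it stands at 220 deg minus q in the chuck's frame (counter-clockwise from its x)
- jaw_a: jaw on the chuck's -x side: a steel V with two upright faces, 32 to 94 mm above the bench. Its frame is the chuck's, shifted along x as it slides. Fully open, the jaws leave about 5 mm all round a centred 50 mm disc; closing, they centre the discs
- jaw_b: jaw on the chuck's +x side, the mirror image of jaw_a
- rest (a joint): how far the rest, a round black pad 36 mm across between the jaws, has been pushed down (m): 0 = up at the start, 0.008 = fully home. A friction guide holds it where it is (about 7 N; the weight of the stack does not move it). It does not tilt.
- rest_top (a point): centre of the rest's top, 40 mm above the bench when up and 32 mm when home; the lowest blank lies on it
- blank1: flat round pale lens blank, 50 mm across, 10 mm thick, 30 g, lying on the bench; origin at its middle, z along its axis; either face may be up. Three to five blanks are present
- blank2: flat round pale lens blank, 50 mm across, 10 mm thick, 30 g, lying on the bench; origin at its middle, z along its axis; either face may be up. Three to five blanks are present
- blank3: flat round pale lens blank, 50 mm across, 10 mm thick, 30 g, lying on the bench; origin at its middle, z along its axis; either face may be up. Three to five blanks are present
- blank4: flat round pale lens blank, 50 mm across, 10 mm thick, 30 g, lying on the bench; origin at its middle, z along its axis; either face may be up. Three to five blanks are present
- blank5: flat round pale lens blank, 50 mm across, 10 mm thick, 30 g, lying on the bench; origin at its middle, z along its axis; either face may be up. Three to five blanks are present
- plate: pressure plate: aluminium disc 50 mm across, 8 mm thick, with a black upright round knob on top, 20 mm in diameter and 24 mm high (top 32 mm above the underside); 90 g; lies on the bench, origin at the centre of its underside, z up along the knob
- case: bystander: black spectacle case 62 x 158 x 34 mm, origin at the centre of its underside
- cleaner: bystander: small lens cleaner bottle, 44 mm across, 130 mm high, origin at the centre of its underside
- pen_cup: bystander: grey cup 72 mm across, 95 mm high, origin at the centre of its underside
Not all that is in view belongs to the job. What is shaped like the blank1 but pink is not meant.

How it is judged:
On the way, in this order (a step that is already met when the one before it is completed fails the run):
1. the sleeve is turned back until the jaws are fully open (below 0.15 rad) (value of joint sleeve below 0.15 rad), for 0.2 s.
2. with the sleeve still open (below 0.4 rad), every blank lies level on the rest with the plate on top, within 10 mm of the chuck's axis, and the rest is pressed home (over 6.5 mm) (horizontal distance between each of blank1, blank2, blank3, blank4, blank5, plate and chuck_axis below 0.01 m and z of blank1 in the frame of chuck between 0.03 and 0.081 m and angle between the z axis of each of blank1, blank2, blank3, blank4, blank5 and the z axis of chuck, either way round below 0.06 rad and z of each of blank1, blank2, blank3, blank4, blank5 in the frame of plate below -0.002 m and z of blank2 in the frame of chuck between 0.03 and 0.081 m and z of blank3 in the frame of chuck between 0.03 and 0.081 m and z of blank4 in the frame of chuck between 0.03 and 0.081 m and z of blank5 in the frame of chuck between 0.03 and 0.081 m and z of plate in the frame of chuck below 0.086 m and angle between plate's own z axis and vertical below 0.06 rad and value of joint rest above 0.0065 m and value of joint sleeve below 0.4 rad), for 0.2 s.
3. the sleeve is turned past 1.2 rad and each jaw presses on the stack with over 5 N (value of joint sleeve above 1.2 rad and contact force between each of jaw_a, jaw_b and anything else above 5 N), for 0.2 s.
At the end, for the whole second after the job is handed in: every blank lies level (within 0.06 rad) in the chuck under the upright pressure plate, all within 4 mm of the chuck's axis, the rest is pushed down over 6.5 mm, the sleeve is past 1.2 rad and each jaw presses with over 5 N; everything at rest (all of step 3 and horizontal distance between each of blank1, blank2, blank3, blank4, blank5, plate and chuck_axis below 0.004 m and z of blank1 in the frame of chuck between 0.03 and 0.081 m and angle between the z axis of each of blank1, blank2, blank3, blank4, blank5 and the z axis of chuck, either way round below 0.06 rad and z of each of blank1, blank2, blank3, blank4, blank5 in the frame of plate below -0.002 m and z of blank2 in the frame of chuck between 0.03 and 0.081 m and z of blank3 in the frame of chuck between 0.03 and 0.081 m and z of blank4 in the frame of chuck between 0.03 and 0.081 m and z of blank5 in the frame of chuck between 0.03 and 0.081 m and z of plate in the frame of chuck below 0.086 m and angle between plate's own z axis and vertical below 0.06 rad and value of joint rest above 0.0065 m and linear speed of plate below 0.01 m/s); the robot touches nothing.
It fails at once if the spectacle case is pushed over 30 mm or tipped over (distance of case from where it was at the start of the episode above 0.03 m or angle between case's own z axis and vertical above 0.4 rad).
It fails at once if the bottle is pushed over 30 mm or tipped over (distance of cleaner from where it was at the start of the episode above 0.03 m or angle between cleaner's own z axis and vertical above 0.4 rad).
It fails at once if the cup is pushed over 30 mm or tipped over (distance of pen_cup from where it was at the start of the episode above 0.03 m or angle between pen_cup's own z axis and vertical above 0.4 rad).
Of blank1, blank2, blank3, blank4, blank5 only 3 to 5 are there at a start; the rules pass over those that are not, and their reading is None.
At some moment in a run one of blank1, blank2, blank3, blank4, blank5, plate may be knocked a few centimetres aside while the robot is not near it.
Once in a run the grip may slacken for a moment while it holds something.
It also fails if it takes over 208 s, if anything falls off the work surface, if the arm or the gripper's body presses on something with over 40 N, if the wrist force passes 120 N, or if a joint passes its speed limit or range.

## Working session

There is one attempt and no reset: what is moved stays moved. The work goes in short steps, Python scripts to look and compute and a tool call to move; the robot and the scene stay as the last step left them, time stands still between calls to the robot, and variables do not carry over. Pictures are saved under pics/ and viewed, at most 14 in all, crops included, and the job is handed in when it is done.

Besides the shell and the picture viewer there is one more tool, called after ">>>" as name([rows], argument=value, ...), one row to a line, values as JSON. move_arm: Moves the arm, as the interface text tells. Its arguments: {"type":"object","properties":{"targets":{"type":"array"},"grip_force":{"type":"number"}},"required":["targets"]}

```bash
ls; mkdir -p pics; cat > h.py <<'E'
import numpy as np, cv2
from bench import r
from scipy.spatial.transform import Rotation as R
def K(c):
    f=210/np.tan(np.radians(c["vertical_fov"])/2); return f
def ray(c,u,v):
    f=K(c); d=np.array([(u-c["cx"])/f,(v-c["cy"])/f]); s=d.copy()
    for _ in range(20): s=d/(1+c["k1"]*(s@s))
    M=np.array(c["cam_to_world"]); return M[:3,3],M[:3,:3]@np.r_[s,1]
def onz(c,u,v,z):
    o,d=ray(c,u,v); return o+d*(z-o[2])/d[2]
def proj(c,p):
    M=np.array(c["cam_to_world"]); q=M[:3,:3].T@(np.array(p)-M[:3,3]); s=q[:2]/q[2]; s=s*(1+c["k1"]*(s@s)); return s*K(c)+[c["cx"],c["cy"]]
def snap(n,f):
    c=r.camera(n); cv2.imwrite("pics/"+f,c["image"]); return c
E
python3 - <<'E'
from h import *
for n in("scene","top","wrist"):
    c=snap(n,n+"0.png"); print(n,c["vertical_fov"],c["cx"],c["cy"],c["k1"],np.round(c["cam_to_world"],3).tolist())
print(r.read_state())
E
```

```text
pics
scene 48.664804434193364 279.0932386103661 207.51466836352822 0.05500791992867238 [[-0.804, 0.515, -0.298, 1.017], [0.595, 0.702, -0.392, 0.636], [0.007, -0.493, -0.87, 1.291], [0.0, 0.0, 0.0, 1.0]]
top 45.03379485990002 277.85088343527764 205.31465706557606 -0.15210939586129169 [[0.002, -0.987, 0.16, 0.364], [-1.0, -0.005, -0.019, 0.088], [0.02, -0.16, -0.987, 1.345], [0.0, 0.0, 0.0, 1.0]]
wrist 58.43301368413607 283.2089845381799 210.0064921004711 -0.09900145945030255 [[0.306, 0.918, 0.252, 0.12], [0.952, -0.295, -0.083, 0.617], [-0.002, 0.265, -0.964, 0.383], [0.0, 0.0, 0.0, 1.0]]
{'time': 0.15, 'joint_positions': array([-1.28358925,  0.33273608, -0.06466821,  1.46072431,  0.02162101,
        1.34990918, -0.08847612]), 'joint_vel': array([-7.38809167e-04, -2.74327539e-03,  9.91329147e-05, -2.23087099e-03,
        1.24820242e-03,  1.11704088e-03, -1.73649276e-03]), 'joint_torque': array([ 7.01079025e-04, -6.23631549e+01,  2.47233559e-02, -3.90141892e+01,
       -6.11838768e-02,  3.72808543e-02,  7.55431984e-05]), 'ee_pos': array([0.19048481, 0.59496498, 0.22194228]), 'eef_rot': array([ 1.54277435e-01,  9.88027419e-01, -5.38768262e-04, -4.53382786e-05]), 'ft_force': array([-1.01631248, -0.56514284,  0.63645181]), 'torque': array([-0.0092895 ,  0.03597504, -0.01329088]), 'grip_force': 0.0, 'width': 0.08719660771747578}
```

View pics/top0.png

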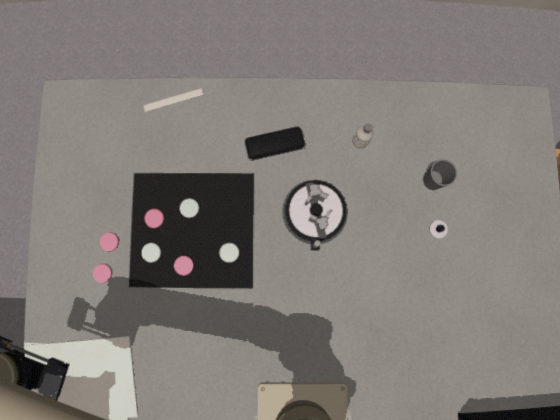

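View pics/scene0.png

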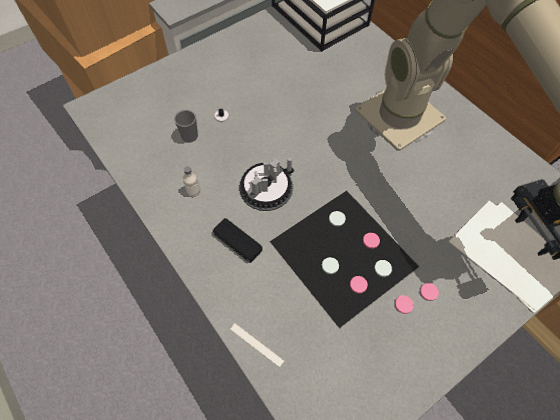

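Top view: three pale blanks at about (189,208), (151,253) and (229,253), chuck (316,211), handle (316,244), plate (439,229), case (275,143), bottle (363,136), cup (440,175). The scene view agrees, and it shows the pink ones as decoys.

```bash
python3 - <<'E'
from h import *
def blobs(c,m,z,lo):
    n,l,s,ce=cv2.connectedComponentsWithStats(m.astype(np.uint8))
    return [(np.round(ce[i],1),s[i,4],np.round(onz(c,*ce[i],z)[:2],4)) for i in range(1,n) if lo<s[i,4]<2500]
for n in("top","scene"):
    c=r.camera(n); hsv=cv2.cvtColor(c["image"],cv2.COLOR_BGR2HSV)
    m=(hsv[...,1]<45)&(hsv[...,2]>165)
    print(n,"pale"); [print(*b) for b in blobs(c,m,.010,40)]
    m2=(hsv[...,2]<35); print("black"); [print(*b) for b in blobs(c,m2,.032,25)]
c=r.camera("top")
print("chuck ctr guess",onz(c,316,211,.03),"handle top",onz(c,316,244,.088))
im=c["image"][165:265,265:370]; cv2.imwrite("pics/ch.png",cv2.resize(im,None,fx=5.5,fy=5.5,interpolation=cv2.INTER_CUBIC))
E
```

```text
top pale
[172.6  99.6] 431 [0.8774 0.3567]
[362.5 135.2] 59 [ 0.7773 -0.171 ]
[331.1 208.6] 605 [ 0.5718 -0.0803]
[301.6 213.3] 771 [ 0.5588 -0.0012]
[188.8 207.7] 252 [0.5722 0.3003]
[438.  228.9] 187 [ 0.5175 -0.3719]
[150.5 252.2] 262 [0.4526 0.3991]
[228.6 252.3] 263 [0.4539 0.1918]
[ 35.3 358.8] 44 [0.1631 0.7066]
black
[276.9 141.4] 897 [0.7504 0.0655]
[157.8 191.2] 30 [0.6127 0.3808]
[140.8 282.4] 203 [0.3727 0.4171]
[ 32.6 368.2] 1190 [0.1415 0.7036]
[516.  414.3] 987 [ 0.0173 -0.5708]
scene pale
[10.  16.5] 664 [ 0.9216 -1.2733]
[328.7   3.3] 211 [-0.169  -0.6038]
[221.4 115.5] 93 [ 0.5202 -0.3643]
[274.7 161.9] 43 [ 0.4859 -0.0908]
[253.6 176.3] 270 [ 0.5761 -0.0855]
[191.  178.5] 88 [ 0.7462 -0.1993]
[274.2 189.1] 461 [ 0.5507 -0.0054]
[359.  199.3] 66 [0.3544 0.1859]
[242.8 202.8] 56 [ 0.6617 -0.0232]
[336.9 217.7] 181 [0.4545 0.1955]
[156.8 233.9] 43 [ 0.9344 -0.0874]
[186.4 242. ] 50 [ 0.8764 -0.0105]
[251.8 270.6] 694 [0.7699 0.1828]
[330.2 264.8] 204 [0.5725 0.3051]
[383.  267.5] 212 [0.4525 0.4037]
[442.5 284.1] 51 [0.3498 0.5418]
[302.  290.8] 106 [0.6891 0.3188]
[261.8 292.8] 100 [0.7857 0.2554]
[415.  295.6] 49 [0.4378 0.5202]
[251.1 332.5] 1199 [0.8744 0.3298]
[314.1 303. ] 45 [0.6837 0.3676]
[429.3 305.3] 76 [0.4258 0.564 ]
[332.7 369.3] 773 [0.7559 0.536 ]
[406.8 359.4] 89 [0.5811 0.6325]
black
[307.7  24.1] 599 [-0.0031 -0.5362]
[365.4  17.3] 108 [-0.2133 -0.4299]
[250.5 169.9] 43 [ 0.5773 -0.0996]
[286.5 176.5] 26 [ 0.4981 -0.0097]
[546.5 206.3] 752 [-0.0801  0.5527]
[517.5 197.6] 112 [-0.0349  0.4806]
[521.6 216.2] 79 [0.008  0.5312]
[238.2 248. ] 133 [0.7659 0.1081]
[546.8 249.4] 86 [0.0383 0.6456]
[556.9 253. ] 50 [0.0248 0.6696]
[408.6 259.8] 93 [0.3856 0.4339]
chuck ctr guess [ 0.5620967  -0.03778299  0.03      ] handle top [ 0.47019957 -0.03146899  0.088     ]
```

View pics/ch.png

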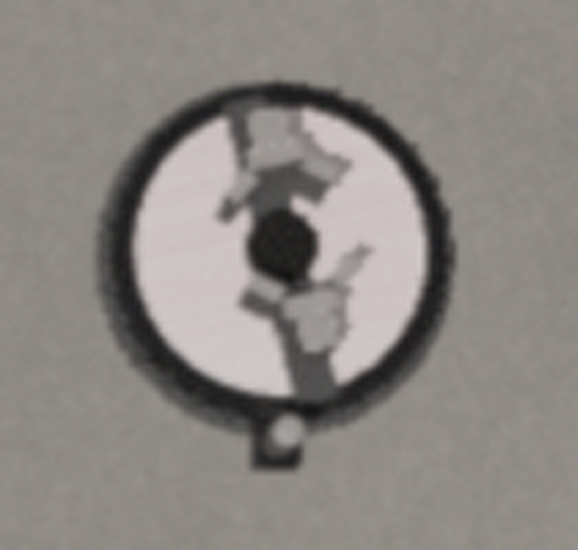

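>>> move_arm([
  [[-3.8,-4.26,0],[0,0,0],100],
  [[-3.8,-4.26,0],[0,0,0],100],
  [[-3.8,-4.26,0],[0,0,0],100],
  [[-3.8,-4.26,0],[0,0,0],100],
  [[-3.8,-4.26,0],[0,0,0],100],
  [[-3.8,-4.26,0],[0,0,0],100],
  [[-3.8,-4.26,0],[0,0,0],100],
  [[-3.8,-4.26,0],[0,0,0],100],
  [[-3.8,-4.26,0],[0,0,0],100],
  [[-3.8,-4.26,0],[0,0,0],100],
  [[-3.8,-4.26,0],[0,0,0],100],
  [[-3.8,-4.26,0],[0,0,0],100],
])

```text
time: 1.8
ee_pos: [0.4695, -0.0324, 0.2229]
eef_rot: [0.154, 0.988, 0.0, 0.0]
ft_force: [1.1, 1.2, 0.4]
width: 0.0871
grip_force: 0.0
```

>>> move_arm([
  [[0,0,0],[0,0,0.18],100],
  [[0,0,0],[0,0,0.18],100],
  [[0,0,0],[0,0,0.18],100],
  [[0,0,0],[0,0,0.18],100],
  [[0,0,0],[0,0,0.18],100],
  [[0,0,0],[0,0,0.18],100],
  [[0,0,0],[0,0,0.18],100],
  [[0,0,0],[0,0,0.18],100],
  [[0,0,0],[0,0,0.18],100],
  [[0,0,0],[0,0,0.18],100],
  [[0,0,0],[0,0,0.18],100],
  [[0,0,0],[0,0,0.18],100],
  [[0,0,0],[0,0,0.18],100],
  [[0,0,0],[0,0,0.18],100],
  [[0,0,0],[0,0,0.18],100],
  [[0,0,0],[0,0,0.18],100],
])

```text
time: 3.8
ee_pos: [0.4689, -0.0306, 0.2226]
eef_rot: [1.0, -0.027, 0.0, -0.0]
ft_force: [0.0, -0.1, 0.2]
width: 0.0872
grip_force: 0.0
```

```bash
cat >> h.py <<'E'
def to(p,yaw=None,s=None):
    "turn wz, then shift in cm along the turned tool axes; yaw = world angle (deg) of tool y; also tilt fix"
    s=s or r.read_state(); T=R.from_quat(s["eef_rot"]); 
    if yaw is None: y=T.as_matrix()[:,1]; yaw=np.degrees(np.arctan2(y[1],y[0]))
    a=np.radians(yaw); y=np.array([np.cos(a),np.sin(a),0]); z=np.array([0,0,-1.]); G=np.c_[np.cross(y,z),y,z]
    print("yaw",round(yaw,1),"turn",(T.inv()*R.from_matrix(G)).as_rotvec().round(3),"shift cm",(G.T@(np.array(p)-s["ee_pos"])*100).round(2),"z",s["ee_pos"][2].round(4))
E
python3 - <<'E'
from h import *
s=r.read_state(); print(s["time"],s["ee_pos"],s["eef_rot"],s["joint_positions"].round(2))
c=snap("wrist","w1.png"); t=snap("top","t1.png")
print(proj(c,[.47,-.0315,.088]),proj(c,[.562,-.038,.03]))
E
```

```text
3.8 [ 0.46892034 -0.03063726  0.22257076] [ 9.99632708e-01 -2.71003932e-02  4.94913883e-05 -1.25884520e-04] [-0.57 -0.04  0.53  1.88  0.02  1.3  -1.67]
[283.88792415 196.38431296] [285.37660238  82.36117537]
```

View pics/w1.png

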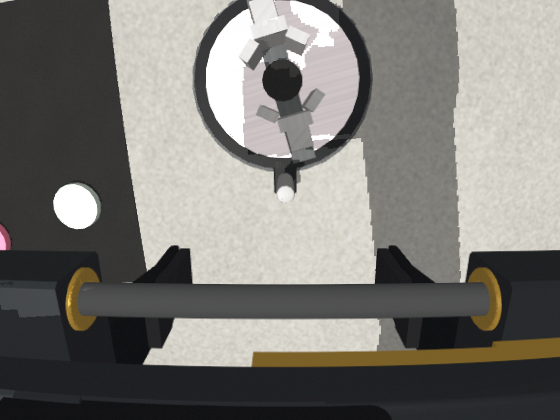

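View pics/t1.png

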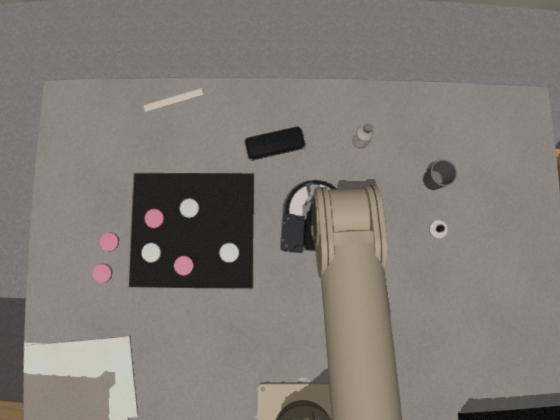

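Wrist view: rest at (282,80), pin top at (286,194), jaws aligned about 15° off. The top view shows exactly three pale blanks, apart from the paper, which I check next.

```bash
python3 - <<'E'
from h import *
c=r.camera("wrist"); im=c["image"]; g=im.max(2)
m=(g[50:112,255:312]<45).astype(np.uint8); ce=cv2.connectedComponentsWithStats(m); i=1+np.argmax(ce[2][1:,4]); uv=ce[3][i]+[255,50]; print("rest px",uv,ce[2][i])
C=onz(c,*uv,.040); print("rest",C)
m=(g[182:205,274:300]>190).astype(np.uint8); ce=cv2.connectedComponentsWithStats(m); 
for k in range(1,len(ce[2])): print(ce[2][k],ce[3][k]+[274,182],onz(c,*(ce[3][k]+[274,182]),.088))
H=onz(c,286,193.5,.088); d=H-C; print("H",H,np.hypot(*d[:2]),np.degrees(np.arctan2(d[1],d[0])))
# slot / jaw tops along x
for u,v,z in((265,10,.03),(303,155,.03),(268,30,.094),(296,128,.094)): 
    p=onz(c,u,v,z); print(p, np.degrees(np.arctan2(*(p-C)[[1,0]])))
t=r.camera("top"); p=t["image"][330:420,20:140]; cv2.imwrite("pics/paper.png",cv2.resize(cv2.convertScaleAbs(p,alpha=1.0),None,fx=4,fy=4))
to([H[0],H[1],.088],-94)
E
```

```text
rest px [281.27987743  83.42288049] [  8  15  39  36 979]
rest [ 0.56070439 -0.03399629  0.04      ]
[  0   1  26  22 412] [286.8907767  196.13349515] [ 0.47009023 -0.03397906  0.088     ]
H [ 0.47231309 -0.03336774  0.088     ] 0.08839353551721628 179.59257292953532
[ 0.62487792 -0.02306158  0.03      ] 9.669920904375301
[ 0.49530689 -0.05097286  0.03      ] -165.44776386404595
[ 0.59571711 -0.02651305  0.094     ] 12.064267511867676
[ 0.5243008  -0.04354006  0.094     ] -165.3096254162769
yaw -94 turn [-0.    -0.     0.026] shift cm [ 0.35  0.25 13.46] z 0.2226
```

View pics/paper.png

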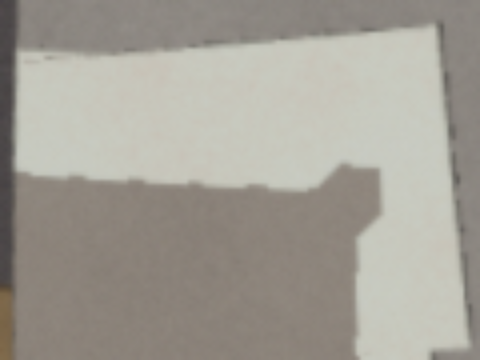

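The paper is bare, so there are three blanks. Going down on the pin.

>>> move_arm([
  [[0.16,0.34,4.3],[0,0,0],100],
  [[0,0,4.3],[0,0,0],100],
  [[0,0,4.3],[0,0,0],100],
  [[0,0,4.3],[0,0,0],100],
  [[0,0,0],[0,0,0],60],
  [[0,0,0],[0,0,0],0],
  [[0,0,0],[0,0,0],0],
  [[0,0,0],[0,0,0],0],
  [[0,0,0],[0,0,0],0],
  [[0,0,0],[0,0,0],0],
  [[0,0,0],[0,0,0],0],
  [[0,0,0],[0,0,0],0],
], grip_force=20)

```text
time: 5.5
ee_pos: [0.4704, -0.0337, 0.0505]
eef_rot: [1.0, -0.024, -0.0, -0.0]
ft_force: [-0.2, 4.7, 0.4]
width: 0.0155
grip_force: 2.0
```

```bash
python3 - <<'E'
from h import *
s=r.read_state(); print(s)
c=snap("wrist","w2.png");im=c["image"]; cv2.imwrite("pics/w2c.png",im[:330])
g=im.max(2)
print(proj(c,[.561,-.035,.04]))
E
```

```text
{'time': 5.5, 'joint_positions': array([-0.53287796,  0.18938904,  0.5528719 ,  2.06846794, -0.12570939,
        0.9154254 , -1.53004514]), 'joint_vel': array([-0.00503319,  0.00018669, -0.00788475, -0.00033572, -0.01170716,
        0.00244628,  0.00115101]), 'joint_torque': array([ 1.93027027e+00, -3.73466492e+01,  5.93619883e+00, -3.16589212e+01,
        1.17248442e+00, -4.23858482e-01, -1.96921133e-02]), 'ee_pos': array([ 0.4703594 , -0.03372553,  0.05049492]), 'eef_rot': array([ 9.99710795e-01, -2.40467351e-02, -8.95620922e-05, -2.71192169e-04]), 'ft_force': array([-0.15577683,  4.6711051 ,  0.41024981]), 'torque': array([0.84225186, 0.28464334, 0.03945133]), 'grip_force': 1.9917027483461425, 'width': 0.015455244062772353}
[275.22408095  62.55928074]
```

View pics/w2.png

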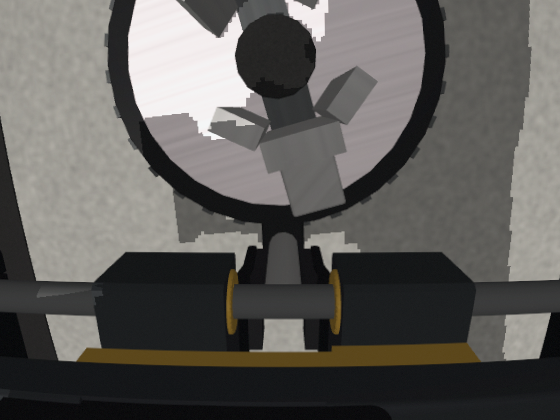

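Gripped view: pin between the fingers at (284,290), rest centre at (276,55).

```bash
python3 - <<'E'
from h import *
c=r.camera("wrist")
C=onz(c,276,55,.04);print(C)
g=cv2.cvtColor(c["image"],cv2.COLOR_BGR2GRAY)
# deck rim circle (white/black edge) points at z=.03
for u,v in((128,70),(428,70),(275,206)): print(onz(c,u,v,.03))
H=np.array([.4704,-.034]); C=np.array([H[0]+.092,-.036])
for q in range(0,61,6):
    a=np.radians(178.8+q); print(q,(C+.092*np.array([np.cos(a),np.sin(a)])).round(4))
E
```

```text
[ 0.56413652 -0.03547321  0.04      ]
[0.56335455 0.03446607 0.03      ]
[ 0.55627045 -0.10614869  0.03      ]
[ 0.49386681 -0.03101635  0.03      ]
0 [ 0.4704 -0.0341]
6 [ 0.4707 -0.0437]
12 [ 0.472  -0.0532]
18 [ 0.4743 -0.0626]
24 [ 0.4776 -0.0717]
30 [ 0.4818 -0.0803]
36 [ 0.4869 -0.0885]
42 [ 0.4928 -0.0961]
48 [ 0.4994 -0.1031]
54 [ 0.5068 -0.1093]
60 [ 0.5147 -0.1147]
```

>>> move_arm([
  [[0.05,0.96,0],[0,0,-0.105],0],
  [[0.05,0.96,0],[0,0,-0.105],0],
  [[0.05,0.96,0],[0,0,-0.105],0],
  [[0.05,0.96,0],[0,0,-0.105],0],
  [[0.05,0.96,0],[0,0,-0.105],0],
])

```text
time: 6.22
ee_pos: [0.4815, -0.0796, 0.0505]
eef_rot: [0.971, 0.238, 0.001, -0.0]
ft_force: [6.2, 6.0, -5.8]
width: 0.0143
grip_force: 20.0
```

>>> move_arm([
  [[0.05,0.96,0],[0,0,-0.105],0],
  [[0.05,0.96,0],[0,0,-0.105],0],
  [[0.05,0.96,0],[0,0,-0.105],0],
  [[0,0,0],[0,0,0],0],
  [[0,0,0],[0,0,0],0],
])

```text
time: 6.85
ee_pos: [0.4992, -0.103, 0.0506]
eef_rot: [0.922, 0.386, 0.001, 0.001]
ft_force: [7.6, 1.9, -8.2]
width: 0.0143
grip_force: 20.0
```

>>> move_arm([
  [[0.01,0.48,0],[0,0,-0.052],0],
  [[0.01,0.48,0],[0,0,-0.052],0],
  [[0,0,0],[0,0,0],0],
  [[0,0,0],[0,0,0],0],
])

```text
time: 7.35
ee_pos: [0.5059, -0.1089, 0.0505]
eef_rot: [0.901, 0.434, 0.001, -0.0]
ft_force: [5.3, 4.7, -4.0]
width: 0.0144
grip_force: 20.0
```

>>> move_arm([
  [[0.01,0.3,0],[0,0,-0.033],0],
  [[0,0,0],[0,0,0],0],
  [[0,0,0],[0,0,0],0],
])

```text
time: 7.72
ee_pos: [0.5079, -0.1106, 0.0505]
eef_rot: [0.894, 0.448, 0.001, -0.0]
ft_force: [3.4, 4.8, -2.2]
width: 0.014
grip_force: 20.0
```

>>> move_arm([
  [[0.01,0.3,0],[0,0,-0.033],0],
  [[0,0,0],[0,0,0],0],
  [[0,0,0],[0,0,0],0],
])

```text
time: 8.1
ee_pos: [0.5084, -0.1106, 0.0503]
eef_rot: [0.886, 0.463, -0.001, -0.002]
ft_force: [-6.6, 11.1, 9.4]
width: 0.0141
grip_force: 20.0
```

>>> move_arm([
  [[0,-0.25,0],[0,0,0],0],
  [[0,0,0],[0,0,0],60],
  [[0,0,0],[0,0,0],60],
  [[0,0,0],[0,0,0],60],
  [[0,0,-5],[0,0,0],60],
  [[0,0,-5],[0,0,0],60],
  [[0,0,-4],[0,0,0],75],
  [[0,0,0],[0,0,0.18],75],
  [[0,0,0],[0,0,0.18],75],
  [[0,0,0],[0,0,0.18],75],
  [[0,0,0],[0,0,0.18],75],
  [[0,0,0],[0,0,0],75],
])

```text
time: 9.6
ee_pos: [0.5074, -0.1124, 0.1905]
eef_rot: [0.993, 0.121, -0.0, -0.0]
ft_force: [-0.0, 0.4, -0.1]
width: 0.0652
grip_force: 0.0
```

```bash
cat >> h.py <<'E'
def pale(c,z=.010):
    hsv=cv2.cvtColor(c["image"],cv2.COLOR_BGR2HSV); m=((hsv[...,1]<60)&(hsv[...,2]>140)).astype(np.uint8)
    n,l,s,ce=cv2.connectedComponentsWithStats(m)
    for i in range(1,n):
        if s[i,4]>600 and .6<s[i,2]/s[i,3]<1.7 and s[i,4]/(s[i,2]*s[i,3])>.6: print(ce[i].round(1),s[i].tolist(),onz(c,*ce[i],z).round(4))
E
python3 - <<'E'
from h import *
to([.454,.194,.20],-76)
c=snap("wrist","w3.png")
g=c["image"].max(2); print(proj(c,[.5625,-.0357,.04]))
E
```

```text
yaw -76 turn [-0.     0.    -0.002] shift cm [  2.23 -31.02  -0.95] z 0.1905
[207.68036148 106.86832814]
```

View pics/w3.png

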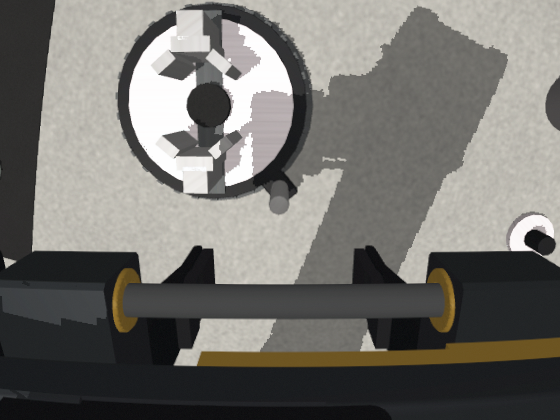

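The jaws are vertical in the picture, so the chuck is turned about 14°. The rest is at (209,104) and the handle at the open stop (279,200). Next, over the first blank.

>>> move_arm([
  [[0.37,-5.17,0],[0,0,0],75],
  [[0.37,-5.17,0],[0,0,0],75],
  [[0.37,-5.17,0],[0,0,0],75],
  [[0.37,-5.17,0],[0,0,0],75],
  [[0.37,-5.17,0],[0,0,0],75],
  [[0.37,-5.17,0],[0,0,0],75],
  [[0,0,0],[0,0,0],75],
])

```text
time: 10.52
ee_pos: [0.4534, 0.1983, 0.1904]
eef_rot: [0.992, 0.126, -0.0, -0.0]
ft_force: [-0.0, -0.9, -0.1]
width: 0.0651
grip_force: 0.0
```

```bash
python3 - <<'E'
from h import *
c=snap("wrist","w4.png"); pale(c); to([.454,.194,.003],-76)
E
```

```text
[200.4  27. ] [172, 0, 58, 57, 2654] [0.5705 0.3018 0.01  ]
[ 72.5 135.8] [48, 110, 50, 53, 2099] [0.4514 0.4004 0.01  ]
[288.5 187.9] [262, 162, 54, 52, 2161] [0.4528 0.1933 0.01  ]
[383.4 228.3] [327, 169, 103, 115, 7128] [0.4372 0.0946 0.01  ]
[542.1 240.3] [519, 223, 41, 44, 1202] [ 0.4657 -0.0713  0.01  ]
yaw -76 turn [0.    0.    0.004] shift cm [-0.06  0.16 18.73] z 0.1903
```

>>> move_arm([
  [[-0.15,0.2,5],[0,0,0],75],
  [[0,0,5],[0,0,0],75],
  [[0,0,5],[0,0,0],75],
  [[0,0,2],[0,0,0],75],
  [[0,0,1.6],[0,0,0],75],
  [[0,0,0],[0,0,0],0],
  [[0,0,0],[0,0,0],0],
  [[0,0,0],[0,0,0],0],
  [[0,0,0],[0,0,0],0],
  [[0,0,0],[0,0,0],0],
], grip_force=20)

```text
time: 11.82
ee_pos: [0.4546, 0.1923, 0.0055]
eef_rot: [0.993, 0.121, 0.001, -0.0]
ft_force: [-1.5, -1.4, 7.1]
width: 0.0488
grip_force: 20.0
```

>>> move_arm([
  [[0,0,-5],[0,0,0],0],
  [[0,0,-5],[0,0,0],0],
  [[0,0,0],[0,0,0],0],
])

```text
time: 12.2
ee_pos: [0.456, 0.1933, 0.1084]
eef_rot: [0.993, 0.121, 0.003, -0.002]
ft_force: [0.2, 0.3, -0.0]
width: 0.049
grip_force: 20.0
```

```bash
python3 - <<'E'
from h import *
to([.563,-.036,.11],-76)
c=snap("wrist","w5.png")
E
```

```text
yaw -76 turn [-0.003 -0.007 -0.002] shift cm [ 4.84 24.83 -0.16] z 0.1084
```

View pics/w5.png

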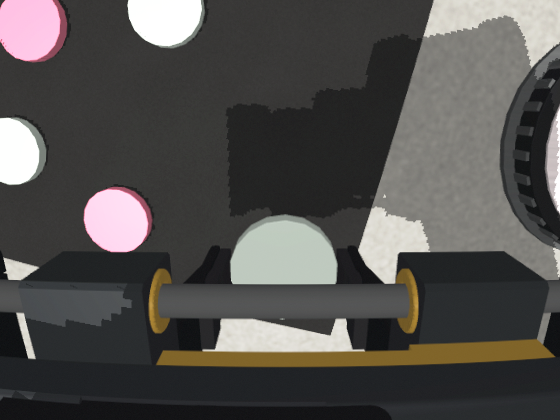

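Blank held, centred at about (284,265). I measure its offset from the TCP, then carry it over.

```bash
python3 - <<'E'
from h import *
c=r.camera("wrist"); s=r.read_state(); T=R.from_quat(s["eef_rot"])
g=c["image"].astype(int)
z=s["ee_pos"][2]+.007
for p in ([-.0,0],):
    for a in (90,60,120,180,0): # predicted outline of a blank centred at TCP in tool frame
        pass
# far edge of blank: top point of outline at column 284
col=g[205:250,284].sum(1); v=205+np.argmax(col>400); P=onz(c,284,v,z); print(v,T.inv().apply(P-s["ee_pos"]))
for u in(240,326):
    col=g[205:290,u].sum(1); v=205+np.argmax(col>400); P=onz(c,u,v,z); print(u,v,T.inv().apply(P-s["ee_pos"]))
E
```

```text
215 [ 2.71722450e-02  8.98593557e-05 -6.97762820e-03]
240 238 [ 0.01662056 -0.01933535 -0.00697384]
326 238 [ 0.01659718  0.01860992 -0.00699828]
```

>>> move_arm([
  [[0.97,5,-0.8],[0,0,0],0],
  [[0.97,5,-0.8],[0,0,0],0],
  [[0.97,5,-0.8],[0,0,0],0],
  [[0.97,5,-0.8],[0,0,0],0],
  [[0.97,4.83,0],[0,0,0],0],
  [[0,0,0],[0,0,0],0],
  [[0,0,0],[0,0,0],0],
])

```text
time: 13.18
ee_pos: [0.5594, -0.0369, 0.135]
eef_rot: [0.993, 0.121, -0.001, -0.0]
ft_force: [-0.2, 0.1, -0.0]
width: 0.0489
grip_force: 20.0
```

```bash
python3 - <<'E'
from h import *
to([.563,-.036,.06],-76); snap("wrist","w6.png"); snap("scene","s6.png")
E
```

```text
yaw -76 turn [-0.001  0.003 -0.002] shift cm [ 0.37 -0.    7.5 ] z 0.135
```

>>> move_arm([
  [[0.2,0,2.5],[0,0,0],0],
  [[0,0,2.5],[0,0,0],0],
  [[0,0,2.5],[0,0,0],0],
  [[0,0,1],[0,0,0],0],
  [[0,0,0.3],[0,0,0],0],
  [[0,0,0],[0,0,0],0],
  [[0,0,0],[0,0,0],0],
])

```text
time: 14.15
ee_pos: [0.5628, -0.0369, 0.0493]
eef_rot: [0.993, 0.121, 0.001, -0.0]
ft_force: [1.6, -0.2, 0.6]
width: 0.0486
grip_force: 20.0
```

```bash
python3 - <<'E'
from h import *
s=r.read_state(); print(s["ee_pos"],s["ft_force"]); snap("wrist","w7.png")
E
```

```text
[ 0.56278229 -0.03687762  0.04933656] [ 1.57989141 -0.17445702  0.58111317]
```

View pics/w7.png

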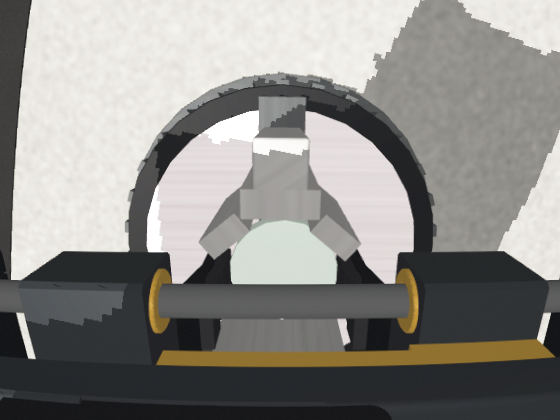

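The blank sits between the jaws, well centred. Lowering to contact.

>>> move_arm([
  [[0,0,0.3],[0,0,0],0],
  [[0,0,0],[0,0,0],0],
])

```text
time: 14.45
ee_pos: [0.5624, -0.037, 0.0456]
eef_rot: [0.993, 0.121, 0.0, -0.0]
ft_force: [0.5, -0.2, 1.3]
width: 0.0486
grip_force: 20.0
```

>>> move_arm([
  [[0,0,0.2],[0,0,0],0],
  [[0,0,0],[0,0,0],0],
])

```text
time: 14.7
ee_pos: [0.5624, -0.037, 0.0438]
eef_rot: [0.993, 0.121, 0.0, -0.0]
ft_force: [-1.2, -0.5, 3.6]
width: 0.0488
grip_force: 20.0
```

>>> move_arm([
  [[0,0,0.15],[0,0,0],0],
  [[0,0,0],[0,0,0],0],
])

```text
time: 14.95
ee_pos: [0.5624, -0.037, 0.0423]
eef_rot: [0.993, 0.121, 0.0, -0.0]
ft_force: [-1.2, 0.5, 4.1]
width: 0.0489
grip_force: 20.0
```

>>> move_arm([
  [[0,0,0],[0,0,0],68],
  [[0,0,0],[0,0,0],68],
  [[0,0,0],[0,0,0],68],
  [[0,0,-4],[0,0,0],68],
  [[0,0,-5],[0,0,0],75],
  [[0,0,-5],[0,0,0],75],
  [[0,0,0],[0,0,0],75],
])

```text
time: 15.82
ee_pos: [0.5644, -0.0372, 0.186]
eef_rot: [0.993, 0.12, 0.003, -0.0]
ft_force: [-0.2, 0.1, -0.4]
width: 0.0651
grip_force: 0.0
```

```bash
python3 - <<'E'
from h import *
c=snap("wrist","w8.png"); to([.571,.3025,.18],-76); print(proj(c,[.563,-.036,.05]))
cv2.imwrite("pics/w8c.png",c["image"][:250])
E
```

```text
yaw -76 turn [ 0.    -0.003 -0.003] shift cm [  8.98 -32.75   0.35] z 0.1835
[281.39293147 199.64633714]
```

View pics/w8c.png

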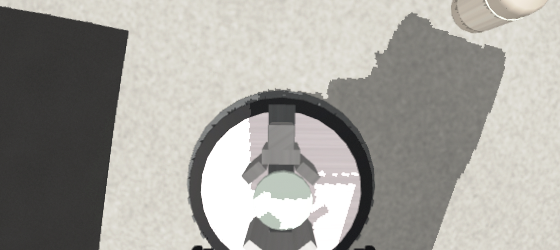

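The first blank lies centred in the jaws at (283,200). Next blank.

>>> move_arm([
  [[1.5,-5.46,0],[0,0,0],75],
  [[1.5,-5.46,0],[0,0,0],75],
  [[1.5,-5.46,0],[0,0,0],75],
  [[1.5,-5.46,0],[0,0,0],75],
  [[1.5,-5.46,0],[0,0,0],75],
  [[1.5,-5.46,0],[0,0,0],75],
  [[0,0,0],[0,0,0],75],
  [[0,0,0],[0,0,0],75],
])

```text
time: 16.88
ee_pos: [0.5707, 0.3019, 0.1803]
eef_rot: [0.993, 0.121, -0.001, 0.001]
ft_force: [-1.1, -0.9, -0.4]
width: 0.0654
grip_force: 0.0
```

```bash
python3 - <<'E'
from h import *
c=snap("wrist","w9.png"); pale(c,.012); to([.571,.3025,.005],-76)
E
```

```text
[282.4 186.8] [255, 160, 56, 55, 2387] [0.572  0.3028 0.012 ]
[175.5 192.6] [150, 167, 52, 52, 2139] [0.5439 0.3957 0.012 ]
[156.1 268.6] [139, 255, 40, 29, 879] [0.4647 0.4023 0.012 ]
[236.9 331.7] [213, 319, 48, 30, 1163] [0.4152 0.3121 0.012 ]
yaw -76 turn [ 0.001  0.002 -0.004] shift cm [ 0.02 -0.14 17.58] z 0.1808
```

>>> move_arm([
  [[0.15,-0.15,5],[0,0,0],75],
  [[0,0,5],[0,0,0],75],
  [[0,0,4],[0,0,0],75],
  [[0,0,2.5],[0,0,0],75],
  [[0,0,1],[0,0,0],75],
  [[0,0,0],[0,0,0],0],
  [[0,0,0],[0,0,0],0],
  [[0,0,0],[0,0,0],0],
  [[0,0,0],[0,0,0],0],
  [[0,0,0],[0,0,0],0],
], grip_force=20)

```text
time: 18.18
ee_pos: [0.5732, 0.3047, 0.0083]
eef_rot: [0.993, 0.121, 0.001, -0.0]
ft_force: [-0.2, -0.9, 6.8]
width: 0.048
grip_force: 20.0
```

>>> move_arm([
  [[0,0,-5],[0,0,0],0],
  [[0,0,-5],[0,0,0],0],
  [[0,0,-3],[0,0,0],0],
  [[0,0,0],[0,0,0],0],
  [[0,0,0],[0,0,0],0],
])

```text
time: 18.8
ee_pos: [0.5717, 0.3044, 0.1361]
eef_rot: [0.993, 0.121, -0.001, 0.0]
ft_force: [-0.4, 0.3, -1.7]
width: 0.0482
grip_force: 20.0
```

```bash
cat >> h.py <<'E'
def held(f):
    "x,y of held blank's far edge points in tool frame (m)"
    c=snap("wrist",f); s=r.read_state(); T=R.from_quat(s["eef_rot"]); g=c["image"].astype(int)
    for u in(240,284,326):
        col=g[195:290,u].sum(1); v=285
        while v>195 and g[v,u].sum()>400 : v-=1
        print(u,v,T.inv().apply(onz(c,u,v,s["ee_pos"][2]+.007)-s["ee_pos"]).round(4))
E
python3 - <<'E'
from h import *
held("w10.png"); to([.563,-.036,.055],-76)
E
```

```text
240 285 [-0.0066 -0.0199 -0.007 ]
284 285 [-0.0065  0.0002 -0.007 ]
326 285 [-0.0066  0.0194 -0.007 ]
yaw -76 turn [ 0.001  0.002 -0.002] shift cm [-9.06 32.8   8.06] z 0.1356
```

View pics/w10.png

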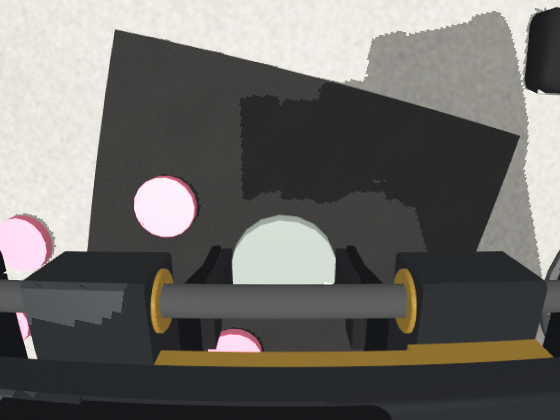

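Blank held level, far edge at row 215 as before. Carrying it over.

>>> move_arm([
  [[-1.53,5.47,0],[0,0,0],0],
  [[-1.53,5.47,0],[0,0,0],0],
  [[-1.53,5.47,0],[0,0,0],0],
  [[-1.53,5.47,0],[0,0,0],0],
  [[-1.53,5.47,0],[0,0,0],0],
  [[-1.53,5.47,0],[0,0,0],0],
  [[0,0,0],[0,0,0],0],
  [[0,0,0],[0,0,0],0],
])

```text
time: 19.85
ee_pos: [0.5612, -0.0357, 0.136]
eef_rot: [0.993, 0.121, -0.001, -0.0]
ft_force: [-0.1, 0.3, -0.0]
width: 0.0483
grip_force: 20.0
```

```bash
python3 - <<'E'
from h import *
held("w11.png"); to([.563,-.036,.065],-76)
E
```

```text
240 285 [-0.0068 -0.0189 -0.007 ]
284 285 [-0.0068  0.001  -0.007 ]
326 285 [-0.0069  0.0201 -0.007 ]
yaw -76 turn [-0.001  0.001 -0.001] shift cm [0.12 0.15 7.12] z 0.1362
```

>>> move_arm([
  [[0,0.1,2.5],[0,0,0],0],
  [[0,0,2.5],[0,0,0],0],
  [[0,0,2],[0,0,0],0],
  [[0,0,0.4],[0,0,0],0],
  [[0,0,0],[0,0,0],0],
])

```text
time: 20.52
ee_pos: [0.5621, -0.0363, 0.0632]
eef_rot: [0.993, 0.121, -0.0, -0.0]
ft_force: [0.6, -0.7, -0.4]
width: 0.0479
grip_force: 20.0
```

>>> move_arm([
  [[0,0,0.3],[0,0,0],0],
  [[0,0,0],[0,0,0],0],
])

```text
time: 20.78
ee_pos: [0.5622, -0.037, 0.0603]
eef_rot: [0.993, 0.121, 0.0, -0.0]
ft_force: [-0.2, 0.1, 0.2]
width: 0.048
grip_force: 20.0
```

>>> move_arm([
  [[0,0,0.2],[0,0,0],0],
  [[0,0,0],[0,0,0],0],
])

```text
time: 21.02
ee_pos: [0.5621, -0.037, 0.058]
eef_rot: [0.993, 0.121, 0.0, -0.0]
ft_force: [-0.0, -0.1, -0.6]
width: 0.048
grip_force: 20.0
```

>>> move_arm([
  [[0,0,0.2],[0,0,0],0],
  [[0,0,0],[0,0,0],0],
])

```text
time: 21.28
ee_pos: [0.562, -0.037, 0.0559]
eef_rot: [0.993, 0.121, 0.0, -0.0]
ft_force: [0.0, -0.1, -0.5]
width: 0.048
grip_force: 20.0
```

>>> move_arm([
  [[0,0,0.2],[0,0,0],0],
  [[0,0,0],[0,0,0],0],
])

```text
time: 21.52
ee_pos: [0.5621, -0.0371, 0.0542]
eef_rot: [0.993, 0.121, 0.0, -0.0]
ft_force: [-0.2, 1.9, 3.3]
width: 0.0481
grip_force: 20.0
```

>>> move_arm([
  [[0,0,0.1],[0,0,0],0],
  [[0,0,0],[0,0,0],0],
])

```text
time: 21.78
ee_pos: [0.5622, -0.0371, 0.0533]
eef_rot: [0.993, 0.121, 0.0, -0.0]
ft_force: [-0.9, 0.7, 4.8]
width: 0.048
grip_force: 20.0
```

>>> move_arm([
  [[0,0,0],[0,0,0],68],
  [[0,0,0],[0,0,0],68],
  [[0,0,0],[0,0,0],68],
  [[0,0,-4],[0,0,0],68],
  [[0,0,-5],[0,0,0],75],
  [[0,0,-4],[0,0,0],75],
  [[0,0,0],[0,0,0],75],
])

```text
time: 22.65
ee_pos: [0.5637, -0.0373, 0.1862]
eef_rot: [0.993, 0.121, 0.003, -0.0]
ft_force: [-0.4, -0.1, -0.7]
width: 0.0647
grip_force: 0.0
```

```bash
python3 - <<'E'
from h import *
c=snap("wrist","w12.png"); to([.452,.4005,.18],-76); print(proj(c,[.563,-.036,.06]))
cv2.imwrite("pics/w12c.png",cv2.resize(c["image"][90:250,180:380],None,fx=2,fy=2))
E
```

```text
yaw -76 turn [ 0.    -0.002 -0.003] shift cm [ -0.14 -45.14   0.4 ] z 0.184
[281.39056821 201.46947262]
```

View pics/w12c.png

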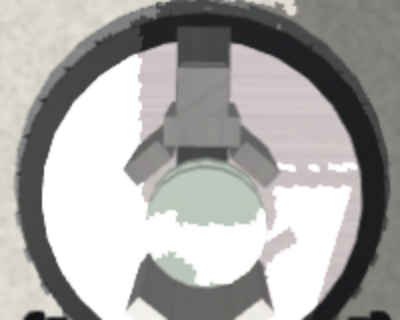

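Two blanks are stacked concentrically, top blank centred at about (283,202). Third blank.

>>> move_arm([
  [[0,-5.64,0],[0,0,0],75],
  [[0,-5.64,0],[0,0,0],75],
  [[0,-5.64,0],[0,0,0],75],
  [[0,-5.64,0],[0,0,0],75],
  [[0,-5.64,0],[0,0,0],75],
  [[0,-5.64,0],[0,0,0],75],
  [[0,-5.64,0],[0,0,0],75],
  [[-0.1,-5.64,0],[0,0,0],75],
  [[0,0,0],[0,0,0],75],
  [[0,0,0],[0,0,0],75],
])

```text
time: 23.95
ee_pos: [0.4527, 0.3999, 0.1814]
eef_rot: [0.993, 0.121, -0.001, 0.001]
ft_force: [0.0, -0.3, 0.1]
width: 0.0654
grip_force: 0.0
```

```bash
python3 - <<'E'
from h import *
c=snap("wrist","w13.png"); pale(c,.012); to([.452,.4005,.005],-76)
hsv=cv2.cvtColor(c["image"],cv2.COLOR_BGR2HSV); print(hsv[187,283],hsv[183,290],c["image"][187,283])
E
```

```text
[115.2 123.5] [0, 0, 258, 284, 58943] [0.4745 0.5574 0.012 ]
[309.1  77.1] [284, 60, 53, 39, 1289] [0.5511 0.4013 0.012 ]
[281.  188.6] [254, 162, 55, 54, 2352] [0.4518 0.4015 0.012 ]
yaw -76 turn [ 0.002  0.001 -0.004] shift cm [-0.09 -0.15 17.69] z 0.1819
[  0   0 255] [  0   0 255] [255 255 255]
```

>>> move_arm([
  [[0,-0.25,5],[0,0,0],75],
  [[0,0,5],[0,0,0],75],
  [[0,0,4],[0,0,0],75],
  [[0,0,2.5],[0,0,0],75],
  [[0,0,1.2],[0,0,0],75],
  [[0,0,0],[0,0,0],75],
])

```text
time: 24.75
ee_pos: [0.4526, 0.4022, 0.0058]
eef_rot: [0.993, 0.12, -0.0, 0.0]
ft_force: [0.0, -0.1, 0.1]
width: 0.0657
grip_force: 0.0
```

>>> move_arm([
  [[0,0,0],[0,0,0],0],
  [[0,0,0],[0,0,0],0],
  [[0,0,0],[0,0,0],0],
  [[0,0,0],[0,0,0],0],
  [[0,0,0],[0,0,0],0],
], grip_force=20)

```text
time: 25.38
ee_pos: [0.4529, 0.4035, 0.007]
eef_rot: [0.993, 0.121, 0.001, -0.0]
ft_force: [-0.3, -1.0, 6.4]
width: 0.0486
grip_force: 20.0
```

>>> move_arm([
  [[0,0,-5],[0,0,0],0],
  [[0,0,-5],[0,0,0],0],
  [[0,0,-4],[0,0,0],0],
  [[0,0,0],[0,0,0],0],
  [[0,0,0],[0,0,0],0],
])

```text
time: 26.0
ee_pos: [0.452, 0.4028, 0.1453]
eef_rot: [0.993, 0.121, -0.0, 0.0]
ft_force: [-0.7, -0.0, -1.1]
width: 0.0487
grip_force: 20.0
```

```bash
cat >> h.py <<'E'
def edge(f,dz=.007):
    "far edge of held blank, tool frame: largest +x of pale blob between the fingers"
    c=snap("wrist",f); s=r.read_state(); T=R.from_quat(s["eef_rot"]); g=c["image"].astype(int).sum(2)
    print("profile",g[200:285:5,284].tolist())
    j=np.argmax(np.diff(g[195:250,284])); print(195+j,T.inv().apply(onz(c,284,196+j,s["ee_pos"][2]+dz)-s["ee_pos"]).round(4))
E
python3 - <<'E'
from h import *
edge("w14.png"); to([.5622,-.037,.075],-76)
E
```

```text
profile [190, 189, 180, 184, 476, 640, 639, 639, 637, 637, 635, 637, 635, 636, 639, 635, 636]
215 [ 0.0263  0.0002 -0.007 ]
yaw -76 turn [ 0.001  0.002 -0.002] shift cm [ 0.08 45.33  6.97] z 0.1447
```

>>> move_arm([
  [[0.01,5.66,0],[0,0,0],0],
  [[0.01,5.66,0],[0,0,0],0],
  [[0.01,5.66,0],[0,0,0],0],
  [[0.01,5.66,0],[0,0,0],0],
  [[0.01,5.66,0],[0,0,0],0],
  [[0.01,5.66,0],[0,0,0],0],
  [[0.01,5.66,0],[0,0,0],0],
  [[0.01,5.66,0],[0,0,0],0],
  [[0,0,0],[0,0,0],0],
  [[0,0,0],[0,0,0],0],
])

```text
time: 27.3
ee_pos: [0.5609, -0.0357, 0.1448]
eef_rot: [0.993, 0.121, -0.001, -0.0]
ft_force: [0.5, 0.8, -0.3]
width: 0.0484
grip_force: 20.0
```

```bash
python3 - <<'E'
from h import *
edge("w15.png"); to([.562,-.0368,.072],-76)
E
```

```text
profile [593, 593, 592, 590, 439, 594, 592, 591, 591, 589, 590, 587, 587, 592, 589, 590, 590]
221 [ 0.0233  0.0011 -0.007 ]
yaw -76 turn [-0.001  0.002 -0.001] shift cm [0.05 0.21 7.3 ] z 0.145
```

>>> move_arm([
  [[0.05,0.15,2.5],[0,0,0],0],
  [[0,0,2.5],[0,0,0],0],
  [[0,0,2],[0,0,0],0],
  [[0,0,0.4],[0,0,0],0],
  [[0,0,0],[0,0,0],0],
])

```text
time: 27.98
ee_pos: [0.5625, -0.0368, 0.0722]
eef_rot: [0.993, 0.121, -0.0, -0.0]
ft_force: [1.0, -0.4, 0.4]
width: 0.0487
grip_force: 20.0
```

>>> move_arm([
  [[0,0,0.3],[0,0,0],0],
  [[0,0,0],[0,0,0],0],
])

```text
time: 28.22
ee_pos: [0.5627, -0.0375, 0.0694]
eef_rot: [0.993, 0.121, 0.0, -0.0]
ft_force: [-0.1, 0.8, -1.1]
width: 0.0481
grip_force: 20.0
```

>>> move_arm([
  [[0,0,0.2],[0,0,0],0],
  [[0,0,0],[0,0,0],0],
])

```text
time: 28.48
ee_pos: [0.5627, -0.0375, 0.0671]
eef_rot: [0.993, 0.121, 0.0, -0.0]
ft_force: [1.3, 0.5, -0.3]
width: 0.0483
grip_force: 20.0
```

>>> move_arm([
  [[0,0,0.2],[0,0,0],0],
  [[0,0,0],[0,0,0],0],
])

```text
time: 28.72
ee_pos: [0.5626, -0.0375, 0.065]
eef_rot: [0.993, 0.121, 0.0, -0.0]
ft_force: [1.1, 0.8, -0.2]
width: 0.0485
grip_force: 20.0
```

>>> move_arm([
  [[0,0,0.15],[0,0,0],0],
  [[0,0,0],[0,0,0],0],
])

```text
time: 28.98
ee_pos: [0.5626, -0.0375, 0.0635]
eef_rot: [0.993, 0.121, 0.0, -0.0]
ft_force: [1.4, 2.5, 0.4]
width: 0.0488
grip_force: 20.0
```

>>> move_arm([
  [[0,0,0.1],[0,0,0],0],
  [[0,0,0],[0,0,0],0],
])

```text
time: 29.22
ee_pos: [0.5626, -0.0375, 0.0626]
eef_rot: [0.993, 0.121, 0.0, -0.0]
ft_force: [1.6, 2.1, 1.3]
width: 0.0485
grip_force: 20.0
```

>>> move_arm([
  [[0,0,0.1],[0,0,0],0],
  [[0,0,0],[0,0,0],0],
])

```text
time: 29.48
ee_pos: [0.5626, -0.0375, 0.0618]
eef_rot: [0.993, 0.121, 0.0, -0.0]
ft_force: [0.3, 3.9, 4.0]
width: 0.0489
grip_force: 20.0
```

>>> move_arm([
  [[0,0,0],[0,0,0],68],
  [[0,0,0],[0,0,0],68],
  [[0,0,0],[0,0,0],68],
  [[0,0,-4],[0,0,0],68],
  [[0,0,-5],[0,0,0],68],
  [[0,0,-4],[0,0,0],68],
  [[0,0,0],[0,0,0],68],
])

```text
time: 30.35
ee_pos: [0.564, -0.038, 0.1946]
eef_rot: [0.993, 0.12, 0.003, 0.0]
ft_force: [-0.3, 0.3, -0.4]
width: 0.0591
grip_force: 0.0
```

```bash
python3 - <<'E'
from h import *
c=snap("wrist","w16.png"); to([.518,-.368,.19],-76); print(proj(c,[.563,-.036,.07]))
t=r.camera("scene"); hsv=cv2.cvtColor(t["image"],cv2.COLOR_BGR2HSV); m=((hsv[...,1]<45)&(hsv[...,2]>165)).astype(np.uint8)
n,l,s,ce=cv2.connectedComponentsWithStats(m)
for i in range(1,n):
    if s[i,4]>40: 
        p=onz(t,*ce[i],.008)
        if abs(p[1]+.37)<.1 and abs(p[0]-.52)<.15: print(ce[i],s[i],p)
print("cup",onz(t,186,115,.095))
E
```

```text
yaw -76 turn [ 0.    -0.002 -0.003] shift cm [-12.35  30.95   0.25] z 0.1925
[280.39613227 202.04397177]
[230.33333333  84.70175439] [222  81  18   8  57] [ 0.41231703 -0.4696498   0.008     ]
[214.24693878 105.30816327] [182  88  58  33 490] [ 0.51450555 -0.42054773  0.008     ]
cup [ 0.64682378 -0.36810917  0.095     ]
```

>>> move_arm([
  [[-2.06,5.16,0],[0,0,0],68],
  [[-2.06,5.16,0],[0,0,0],68],
  [[-2.06,5.16,0],[0,0,0],68],
  [[-2.06,5.16,0],[0,0,0],68],
  [[-2.06,5.16,0],[0,0,0],68],
  [[-2.06,5.16,0],[0,0,0],68],
  [[0,0,0],[0,0,0],68],
  [[0,0,0],[0,0,0],68],
])

```text
time: 31.45
ee_pos: [0.5161, -0.3672, 0.1898]
eef_rot: [0.993, 0.12, -0.001, -0.001]
ft_force: [0.8, 0.6, 0.0]
width: 0.0594
grip_force: 0.0
```

```bash
python3 - <<'E'
from h import *
c=snap("wrist","w17.png"); g=c["image"].max(2); to([.518,-.368,.03],-76)
print("pred",proj(c,[.518,-.368,.032]))
m=(g[100:246,190:380]<60).astype(np.uint8); n,l,s,ce=cv2.connectedComponentsWithStats(m)
for i in range(1,n):
    if s[i,4]>60: print("dark",s[i],ce[i]+[190,100],onz(c,*(ce[i]+[190,100]),.032),onz(c,*(ce[i]+[190,100]),.022))
m=(g[100:246,190:380]>245).astype(np.uint8); n,l,s,ce=cv2.connectedComponentsWithStats(m)
for i in range(1,n):
    if s[i,4]>200: print("lit",s[i],ce[i]+[190,100],onz(c,*(ce[i]+[190,100]),.008))
cv2.imwrite("pics/w17c.png",cv2.resize(c["image"][60:250,160:410],None,fx=2.5,fy=2.5))
E
```

```text
yaw -76 turn [-0.002  0.001 -0.001] shift cm [ 0.09  0.18 16.02] z 0.1902
pred [285.10152264 189.19323603]
dark [ 89  77  21  25 427] [288.94145199 188.94613583] [ 0.51900989 -0.3711892   0.032     ] [ 0.51690763 -0.37184187  0.022     ]
```

>>> move_arm([
  [[0,0.5,5],[0,0,0],68],
  [[0,0,5],[0,0,0],68],
  [[0,0,4],[0,0,0],60],
  [[0,0,2.4],[0,0,0],60],
  [[0,0,1],[0,0,0],60],
  [[0,0,0],[0,0,0],60],
])

```text
time: 32.25
ee_pos: [0.5181, -0.3718, 0.0174]
eef_rot: [0.993, 0.121, -0.0, -0.0]
ft_force: [-0.3, -0.5, 0.0]
width: 0.052
grip_force: 0.0
```

>>> move_arm([
  [[0,0,0],[0,0,0],0],
  [[0,0,0],[0,0,0],0],
  [[0,0,0],[0,0,0],0],
  [[0,0,0],[0,0,0],0],
  [[0,0,0],[0,0,0],0],
  [[0,0,0],[0,0,0],0],
], grip_force=25)

```text
time: 33.0
ee_pos: [0.5179, -0.3727, 0.0177]
eef_rot: [0.993, 0.121, 0.0, -0.0]
ft_force: [-0.6, 1.5, 3.3]
width: 0.019
grip_force: 25.0
```

>>> move_arm([
  [[0,0,-5],[0,0,0],0],
  [[0,0,-5],[0,0,0],0],
  [[0,0,-3.5],[0,0,0],0],
  [[0,0,0],[0,0,0],0],
  [[0,0,0],[0,0,0],0],
])

```text
time: 33.62
ee_pos: [0.5174, -0.3722, 0.1514]
eef_rot: [0.993, 0.121, -0.001, -0.001]
ft_force: [-0.6, 0.1, -1.1]
width: 0.0192
grip_force: 25.0
```

```bash
python3 - <<'E'
from h import *
edge("w18.png"); to([.563,-.037,.100],-76); print(r.read_state()["ft_force"])
E
```

```text
profile [432, 440, 548, 659, 660, 668, 653, 646, 527, 83, 79, 81, 113, 100, 104, 100, 103]
210 [ 0.0284  0.0005 -0.007 ]
yaw -76 turn [-0.002  0.002 -0.002] shift cm [ 12.55 -31.41   5.1 ] z 0.151
[-0.16065393 -0.65483174 -1.35355723]
```

>>> move_arm([
  [[2.1,-5.235,0],[0,0,0],0],
  [[2.1,-5.235,0],[0,0,0],0],
  [[2.1,-5.235,0],[0,0,0],0],
  [[2.1,-5.235,0],[0,0,0],0],
  [[2.1,-5.235,0],[0,0,0],0],
  [[2.1,-5.235,0],[0,0,0],0],
  [[0,0,0],[0,0,0],0],
  [[0,0,0],[0,0,0],0],
])

```text
time: 34.67
ee_pos: [0.5642, -0.0381, 0.1515]
eef_rot: [0.993, 0.121, -0.001, 0.0]
ft_force: [0.4, -0.1, -1.2]
width: 0.0195
grip_force: 25.0
```

```bash
python3 - <<'E'
from h import *
edge("w19.png",-.0095); to([.5635,-.037,.097],-76); print(r.read_state()["width"])
E
```

```text
profile [651, 651, 536, 654, 654, 667, 650, 644, 523, 79, 84, 81, 110, 102, 100, 101, 102]
210 [ 0.024  -0.0005  0.0095]
yaw -76 turn [ 0.     0.002 -0.004] shift cm [-0.03 -0.2   5.47] z 0.1517
0.01906827267687358
```

View pics/w19.png

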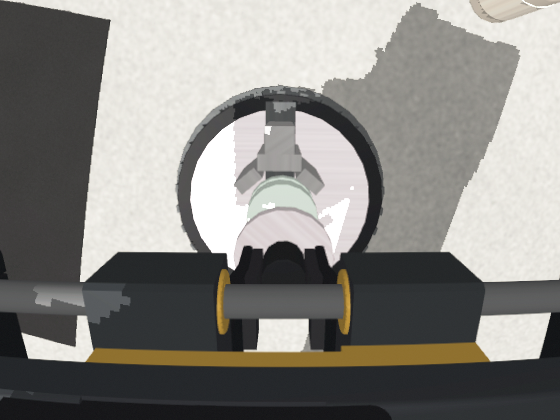

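The plate is held level over the stack, far edge at about row 210, stack behind it at (283,200). Lowering and pressing.

>>> move_arm([
  [[0.05,-0.15,2],[0,0,0],0],
  [[0,0,2],[0,0,0],0],
  [[0,0,1.4],[0,0,0],0],
  [[0,0,0.3],[0,0,0],0],
  [[0,0,0],[0,0,0],0],
])

```text
time: 35.35
ee_pos: [0.5651, -0.0364, 0.0958]
eef_rot: [0.993, 0.12, 0.0, 0.0]
ft_force: [0.3, 0.1, -0.8]
width: 0.0192
grip_force: 25.0
```

>>> move_arm([
  [[0,0,0.3],[0,0,0],0],
  [[0,0,0.2],[0,0,0],0],
  [[0,0,0],[0,0,0],0],
])

```text
time: 35.72
ee_pos: [0.565, -0.0359, 0.0905]
eef_rot: [0.993, 0.121, -0.0, -0.0]
ft_force: [-1.2, 0.7, -1.1]
width: 0.0189
grip_force: 25.0
```

>>> move_arm([
  [[0,0,0.2],[0,0,0],0],
  [[0,0,0],[0,0,0],0],
])

```text
time: 35.98
ee_pos: [0.5649, -0.036, 0.0884]
eef_rot: [0.993, 0.121, -0.0, -0.0]
ft_force: [0.4, 0.4, -0.7]
width: 0.0192
grip_force: 25.0
```

>>> move_arm([
  [[0,0,0.2],[0,0,0],0],
  [[0,0,0],[0,0,0],0],
])

```text
time: 36.22
ee_pos: [0.5649, -0.036, 0.0863]
eef_rot: [0.993, 0.121, -0.0, -0.0]
ft_force: [-0.0, 0.2, -1.1]
width: 0.0194
grip_force: 25.0
```

>>> move_arm([
  [[0,0,0.2],[0,0,0],0],
  [[0,0,0],[0,0,0],0],
])

```text
time: 36.48
ee_pos: [0.5649, -0.036, 0.0844]
eef_rot: [0.993, 0.121, -0.0, -0.0]
ft_force: [0.2, 0.1, -0.6]
width: 0.0191
grip_force: 25.0
```

>>> move_arm([
  [[0,0,0.2],[0,0,0],0],
  [[0,0,0],[0,0,0],0],
])

```text
time: 36.72
ee_pos: [0.565, -0.036, 0.0824]
eef_rot: [0.993, 0.121, -0.0, -0.0]
ft_force: [0.2, -0.1, -1.2]
width: 0.0191
grip_force: 25.0
```

>>> move_arm([
  [[0,0,0.2],[0,0,0],0],
  [[0,0,0],[0,0,0],0],
])

```text
time: 36.98
ee_pos: [0.5651, -0.036, 0.0807]
eef_rot: [0.993, 0.121, 0.0, -0.0]
ft_force: [-0.9, 0.2, 1.7]
width: 0.0189
grip_force: 25.0
```

>>> move_arm([
  [[0,0,0.2],[0,0,0],0],
  [[0,0,0],[0,0,0],0],
])

```text
time: 37.22
ee_pos: [0.5656, -0.036, 0.0795]
eef_rot: [0.993, 0.121, 0.001, -0.0]
ft_force: [-3.4, 0.4, 11.7]
width: 0.0194
grip_force: 25.0
```

>>> move_arm([
  [[0,0,0.2],[0,0,0],0],
  [[0,0,0],[0,0,0],0],
])

```text
time: 37.48
ee_pos: [0.5666, -0.036, 0.0792]
eef_rot: [0.993, 0.121, 0.002, -0.0]
ft_force: [-6.6, 1.1, 25.7]
width: 0.0187
grip_force: 25.0
```

>>> move_arm([
  [[0,0,0.2],[0,0,0],0],
  [[0,0,0],[0,0,0],0],
])

```text
time: 37.72
ee_pos: [0.5673, -0.0359, 0.078]
eef_rot: [0.993, 0.121, 0.003, -0.0]
ft_force: [-6.5, 1.6, 30.1]
width: 0.0189
grip_force: 25.1
```

>>> move_arm([
  [[0,0,-0.35],[0,0,0],0],
  [[0,0,0],[0,0,0],0],
  [[0,0,0],[0,0,0],50],
  [[0,0,0],[0,0,0],50],
  [[0,0,0],[0,0,0],50],
  [[0,0,-2.5],[0,0,0],50],
  [[0,0,-2.5],[0,0,0],50],
  [[0,0,0],[0,0,0],0],
  [[0,0,0],[0,0,0],0],
  [[0,0,0],[0,0,0],0],
  [[0,0,0],[0,0,0],0],
])

```text
time: 39.1
ee_pos: [0.5646, -0.036, 0.1273]
eef_rot: [0.993, 0.121, -0.001, -0.0]
ft_force: [0.7, 0.0, -0.5]
width: 0.0112
grip_force: 0.0
```

```bash
python3 - <<'E'
from h import *
to([.564,-.0365,.098],-76)
for n in("scene","top"):
    c=snap(n,n+"20.png")
E
```

```text
yaw -76 turn [-0.     0.001 -0.002] shift cm [-0.07  0.03  2.93] z 0.1273
```

>>> move_arm([
  [[-0.07,0,1.5],[0,0,0],0],
  [[0,0,1.4],[0,0,0],0],
  [[0,0,0.2],[0,0,0],0],
  [[0,0,0.2],[0,0,0],0],
  [[0,0,0],[0,0,0],0],
])

```text
time: 39.83
ee_pos: [0.5645, -0.0362, 0.0952]
eef_rot: [0.993, 0.121, 0.0, -0.0]
ft_force: [0.4, 0.0, 1.2]
width: 0.0003
grip_force: 0.0
```

>>> move_arm([
  [[0,0,0.2],[0,0,0],0],
  [[0,0,0],[0,0,0],0],
  [[0,0,0],[0,0,0],0],
])

```text
time: 40.2
ee_pos: [0.5651, -0.0362, 0.0944]
eef_rot: [0.993, 0.121, 0.001, -0.0]
ft_force: [-1.6, -0.0, 10.0]
width: 0.0006
grip_force: 4.6
```

>>> move_arm([
  [[0,0,0.15],[0,0,0],0],
  [[0,0,0],[0,0,0],0],
  [[0,0,0],[0,0,0],0],
])

```text
time: 40.58
ee_pos: [0.5658, -0.0363, 0.0943]
eef_rot: [0.993, 0.121, 0.002, -0.0]
ft_force: [-6.0, -0.3, 21.1]
width: 0.0003
grip_force: 10.3
```

Knob top at 94 mm means the rest is home and the stack is level. Back to the handle.

>>> move_arm([
  [[0,0,-3],[0,0,0],0],
  [[0,0,-5],[0,0,0],65],
  [[0,0,0],[0,0,-0.18],65],
  [[0,0,0],[0,0,-0.18],65],
  [[0,0,0],[0,0,-0.18],65],
  [[0,0,0],[0,0,-0.18],65],
  [[0,0,0],[0,0,0],65],
  [[0,0,0],[0,0,0],65],
])

```text
time: 41.58
ee_pos: [0.5644, -0.0362, 0.1716]
eef_rot: [0.888, 0.461, 0.0, 0.0]
ft_force: [-0.3, 0.1, 0.4]
width: 0.0548
grip_force: 0.0
```

```bash
python3 - <<'E'
from h import *
to([.5080,-.1105,.051],-35)
E
```

```text
yaw -35 turn [ 0.    -0.    -0.002] shift cm [-9.32 -0.36 12.06] z 0.1716
```

>>> move_arm([
  [[-4.66,-0.18,0],[0,0,0],65],
  [[-4.66,-0.18,0],[0,0,0],65],
  [[0,0,0],[0,0,0],65],
  [[0,0,4],[0,0,0],65],
  [[0,0,4],[0,0,0],65],
  [[0,0,4],[0,0,0],65],
  [[0,0,0],[0,0,0],65],
])

```text
time: 42.45
ee_pos: [0.5064, -0.1096, 0.0493]
eef_rot: [0.887, 0.462, -0.002, -0.001]
ft_force: [0.2, -0.3, 0.5]
width: 0.0565
grip_force: 0.0
```

>>> move_arm([
  [[0,0,0],[0,0,0],0],
  [[0,0,0],[0,0,0],0],
  [[0,0,0],[0,0,0],0],
  [[0,0,0],[0,0,0],0],
  [[0,0,0],[0,0,0],0],
  [[0,0,0],[0,0,0],0],
], grip_force=30)

```text
time: 43.2
ee_pos: [0.5082, -0.1106, 0.0517]
eef_rot: [0.887, 0.463, 0.0, 0.0]
ft_force: [-0.3, -0.8, 2.1]
width: 0.0145
grip_force: 30.0
```

>>> move_arm([
  [[0.05,-0.96,0],[0,0,0.105],0],
  [[0.05,-0.96,0],[0,0,0.105],0],
  [[0.05,-0.96,0],[0,0,0.105],0],
  [[0.05,-0.96,0],[0,0,0.105],0],
  [[0.05,-0.96,0],[0,0,0.105],0],
  [[0.05,-0.96,0],[0,0,0.105],0],
  [[0,0,0],[0,0,0],0],
])

```text
time: 44.08
ee_pos: [0.4747, -0.0637, 0.0517]
eef_rot: [0.986, 0.165, 0.001, -0.0]
ft_force: [4.3, 4.5, -3.5]
width: 0.0142
grip_force: 30.0
```

>>> move_arm([
  [[0.05,-0.96,0],[0,0,0.105],0],
  [[0.05,-0.96,0],[0,0,0.105],0],
  [[0.05,-0.96,0],[0,0,0.105],0],
  [[0.05,-0.96,0],[0,0,0.105],0],
  [[0.05,-0.96,0],[0,0,0.105],0],
  [[0,0,0],[0,0,0],0],
])

```text
time: 44.82
ee_pos: [0.4718, -0.0168, 0.0518]
eef_rot: [0.995, -0.096, 0.001, -0.0]
ft_force: [5.8, 3.4, -4.3]
width: 0.0139
grip_force: 30.0
```

```bash
cat >> h.py <<'E'
def hand():
    s=r.read_state(); d=s["ee_pos"][:2]-[.5627,-.0360]; a=np.degrees(np.arctan2(d[1],d[0]))%360; t=np.array([np.sin(np.radians(a)),-np.cos(np.radians(a))])
    T=R.from_quat(s["eef_rot"]).as_matrix(); print("ang",a,"q",np.radians(234.1-a),"rad",np.hypot(*d),"F cw",-s["ft_force"][:2]@t,"Frad",-s["ft_force"][:2]@d/.092,"yaw",np.degrees(np.arctan2(T[1,1],T[0,1])),s["ft_force"],s["grip_force"],s["width"])
E
python3 -c "
from h import *
hand()"
```

```text
ang 168.06534941701346 q 1.152522073077108 rad 0.09289278297209123 F cw -4.501321966943808 Frad 5.000650724895855 yaw -101.07474837336207 [ 5.7763903   3.37984646 -4.34705983] 29.996085441671312 0.013861870430986677
```

>>> move_arm([
  [[0.05,-0.96,0],[0,0,0.105],0],
  [[0.02,-0.48,0],[0,0,0.052],0],
  [[0,0,0],[0,0,0],0],
])

```text
time: 45.2
ee_pos: [0.4753, -0.0035, 0.0517]
eef_rot: [0.985, -0.174, 0.001, -0.0]
ft_force: [5.5, 1.2, -3.8]
width: 0.0143
grip_force: 30.0
```

>>> move_arm([
  [[0.01,-0.32,0],[0,0,0.035],0],
  [[0,0,0],[0,0,0],0],
  [[0,0,0],[0,0,0],0],
])

```text
time: 45.58
ee_pos: [0.4762, -0.0011, 0.0517]
eef_rot: [0.982, -0.191, 0.001, -0.0]
ft_force: [4.3, 0.1, -1.5]
width: 0.0142
grip_force: 30.0
```

```bash
python3 -c "
from h import *
hand()"
```

```text
ang 158.03983983065214 q 1.327500224549368 rad 0.09327535020332202 F cw -1.6624557677982317 Frad 4.0282205651293355 yaw -111.99613418200997 [ 4.30656289  0.05603116 -1.52582689] 30.005349051207304 0.014180532294221506
```

>>> move_arm([
  [[0.08,-0.32,0],[0,0,0.035],0],
  [[0,0,0],[0,0,0],0],
  [[0,0,0],[0,0,0],0],
])

```text
time: 45.95
ee_pos: [0.4774, 0.0018, 0.0517]
eef_rot: [0.978, -0.208, -0.0, -0.0]
ft_force: [-0.5, 1.2, 5.3]
width: 0.0137
grip_force: 30.0
```

>>> move_arm([
  [[0.03,-0.32,0],[0,0,0.035],0],
  [[0,0,0],[0,0,0],0],
  [[0,0,0],[0,0,0],0],
])

```text
time: 46.32
ee_pos: [0.4787, 0.0049, 0.0517]
eef_rot: [0.974, -0.225, -0.001, -0.0]
ft_force: [-2.0, 2.3, 7.2]
width: 0.0142
grip_force: 30.0
```

>>> move_arm([
  [[0.03,-0.32,0],[0,0,0.035],0],
  [[0,0,0],[0,0,0],0],
  [[0,0,0],[0,0,0],0],
])

```text
time: 46.7
ee_pos: [0.4801, 0.0077, 0.0517]
eef_rot: [0.97, -0.242, -0.001, -0.0]
ft_force: [-3.8, 2.0, 9.5]
width: 0.0141
grip_force: 30.0
```

```bash
python3 -c "
from h import *
hand()"
```

```text
ang 152.10731255165746 q 1.4310423585322054 rad 0.09342867515993337 F cw 0.007401275287438294 Frad -4.3635525187411925 yaw -117.99458793538443 [-3.80110683  2.00358724  9.46351327] 30.0287361536175 0.01406918576992994
```

>>> move_arm([
  [[-0.03,-0.32,-0.05],[0,0,0.035],0],
  [[0,0,0],[0,0,0],0],
  [[0,0,0],[0,0,0],0],
])

```text
time: 47.08
ee_pos: [0.4814, 0.0102, 0.0517]
eef_rot: [0.966, -0.259, -0.001, 0.0]
ft_force: [-2.2, 0.6, 1.2]
width: 0.0139
grip_force: 30.0
```

>>> move_arm([
  [[0,-0.32,0],[0,0,0.035],0],
  [[0,0,0],[0,0,0],0],
  [[0,0,0],[0,0,0],0],
])

```text
time: 47.45
ee_pos: [0.483, 0.0128, 0.0518]
eef_rot: [0.961, -0.276, -0.001, 0.0]
ft_force: [-4.2, -1.5, 1.0]
width: 0.0145
grip_force: 30.0
```

```bash
python3 -c "
from h import *
hand()"
```

```text
ang 148.54276464786633 q 1.4932554557984226 rad 0.09341709023168636 F cw 3.452256823463997 Frad -2.8122729711059007 yaw -122.04668176006878 [-4.16416378 -1.49952291  0.98123357] 30.007631457410753 0.014518341103618743
```

>>> move_arm([
  [[0,-0.3,0],[0,0,0.03],0],
  [[0,0,0],[0,0,0],0],
  [[0,0,0],[0,0,0],0],
])

```text
time: 47.82
ee_pos: [0.4846, 0.0153, 0.0517]
eef_rot: [0.957, -0.291, -0.001, 0.0]
ft_force: [-3.8, -0.3, 2.4]
width: 0.0141
grip_force: 30.0
```

>>> move_arm([
  [[0,-0.3,0],[0,0,0.03],0],
  [[0,0,0],[0,0,0],0],
  [[0,0,0],[0,0,0],0],
])

```text
time: 48.2
ee_pos: [0.4861, 0.0177, 0.0517]
eef_rot: [0.952, -0.305, -0.001, 0.0]
ft_force: [-6.5, -1.3, 3.7]
width: 0.0143
grip_force: 30.0
```

```bash
python3 -c "
from h import *
hand()"
```

```text
ang 144.9784181357072 q 1.5554650381175756 rad 0.09356678587077963 F cw 4.758450971081932 Frad -4.6324037826455235 yaw -125.51655314529128 [-6.46092037 -1.28291599  3.73692461] 30.01193888951093 0.014335706146175367
```

>>> move_arm([
  [[-0.03,-0.3,0],[0,0,0.033],0],
  [[-0.02,-0.3,0],[0,0,0.033],0],
  [[0,0,0],[0,0,0],0],
  [[0,0,0],[0,0,0],0],
])

```text
time: 48.7
ee_pos: [0.4892, 0.0222, 0.0517]
eef_rot: [0.942, -0.336, -0.001, 0.001]
ft_force: [-6.0, -3.2, 2.8]
width: 0.0141
grip_force: 30.0
```

```bash
python3 -c "
from h import *
hand()"
```

```text
ang 141.607243789268 q 1.6143031301217072 rad 0.09373012750286185 F cw 6.258955730375966 Frad -2.753336500649637 yaw -129.32086426302115 [-6.00527084 -3.2272015   2.7733753 ] 30.011715148575604 0.01405644008236374
```

>>> move_arm([
  [[0,-0.3,0],[0,0,0.033],0],
  [[0,0,0],[0,0,0],0],
  [[0,0,0],[0,0,0],0],
])

```text
time: 49.08
ee_pos: [0.4909, 0.0241, 0.0517]
eef_rot: [0.936, -0.352, -0.001, 0.001]
ft_force: [-8.0, -4.7, 5.1]
width: 0.014
grip_force: 30.0
```

```bash
python3 -c "
from h import *
hand()"
```

```text
ang 140.07933305734915 q 1.640970203070248 rad 0.09365828059398151 F cw 8.756262161690522 Frad -3.126220393624233 yaw -131.23904756170072 [-7.97427654 -4.74481557  5.10802995] 30.01533571165055 0.01397296418496074
```

>>> move_arm([
  [[-0.02,-0.3,0],[0,0,0.02],0],
  [[0,0,0],[0,0,0],0],
  [[0,0,0],[0,0,0],0],
])

```text
time: 49.45
ee_pos: [0.4925, 0.0261, 0.0517]
eef_rot: [0.932, -0.362, -0.001, 0.001]
ft_force: [-9.0, -6.6, 7.6]
width: 0.0142
grip_force: 30.0
```

```bash
python3 -c "
from h import *
hand()"
```

```text
ang 138.53831962032126 q 1.667865961363859 rad 0.09373061211980298 F cw 10.906507656491275 Frad -2.397029486382478 yaw -132.4096653926019 [-8.98456984 -6.61550813  7.56841778] 30.02175726229325 0.014172776643354392
```

>>> move_arm([
  [[0,-0.3,0],[0,0,0.02],0],
  [[0,0,0],[0,0,0],0],
  [[0,0,0],[0,0,0],0],
])

```text
time: 49.82
ee_pos: [0.4942, 0.0281, 0.0517]
eef_rot: [0.929, -0.371, -0.001, 0.001]
ft_force: [-9.9, -6.2, 9.3]
width: 0.0146
grip_force: 30.0
```

```bash
python3 -c "
from h import *
hand()"
```

```text
ang 136.9293222399516 q 1.6959482633072729 rad 0.09383389193976978 F cw 11.264126693442588 Frad -3.044415513492795 yaw -133.56910844674474 [-9.87278831 -6.1901794   9.26138442] 30.022862325422466 0.014599391198519034
```

>>> move_arm([
  [[-0.02,-0.3,-0.05],[0,0,0.02],0],
  [[0,-0.3,0],[0,0,0.02],0],
  [[0,0,0],[0,0,0],0],
  [[0,0,0],[0,0,0],0],
])

```text
time: 50.32
ee_pos: [0.4974, 0.0316, 0.0517]
eef_rot: [0.921, -0.39, -0.002, 0.002]
ft_force: [-12.0, -9.6, 7.7]
width: 0.0139
grip_force: 30.0
```

```bash
python3 -c "
from h import *
hand()"
```

```text
ang 134.01018176649154 q 1.746896875897377 rad 0.0939697141139201 F cw 15.303587526566535 Frad -1.4166951080743801 yaw -135.9100765174598 [-11.9702584   -9.63516853   7.74880282] 30.023700353340246 0.013920388553536068
```

>>> move_arm([
  [[0,0,0],[0,0,0],60],
  [[0,0,0],[0,0,0],60],
  [[0,0,0],[0,0,0],60],
  [[0,0,-4],[0,0,0],60],
  [[0,0,-5],[0,0,0],60],
  [[0,0,-5],[0,0,0],60],
  [[0,0,0],[0,0,0],60],
  [[0,0,0],[0,0,0],60],
])

```text
time: 51.32
ee_pos: [0.4999, 0.0345, 0.1921]
eef_rot: [0.921, -0.389, 0.0, -0.0]
ft_force: [-0.5, -0.9, -1.0]
width: 0.0524
grip_force: 0.0
```

```bash
python3 - <<'E'
from h import *
c=snap("wrist","w30.png"); g=c["image"].max(2); T=c["image"]
C=np.array([.5627,-.036])
# pin top: grey/bright disc vs predicted
for a in (128,132,134,136,140):
    p=np.r_[C+.092*np.array([np.cos(np.radians(a)),np.sin(np.radians(a))]),.088]; u=proj(c,p); print(a,u.round(1),g[int(u[1]),int(u[0])] if 0<u[1]<420 and 0<u[0]<560 else None)
u=proj(c,[*C,.094]); print("knob pred",u)
x,y=u.astype(int); w=g[max(0,y-35):y+36,max(0,x-35):x+36]; m=(w<60).astype(np.uint8); n,l,s,ce=cv2.connectedComponentsWithStats(m)
for i in range(1,n):
    if s[i,4]>60: v=ce[i]+[max(0,x-35),max(0,y-35)]; print(s[i],v,onz(c,*v,.09))
print(r.read_state()["ee_pos"],r.read_state()["ft_force"])
E
```

```text
128 [273.9 204.5] 231
132 [282.7 205.1] 231
134 [287.1 205.2] 232
136 [291.5 205.1] 233
140 [300.2 204.6] 229
knob pred [287.87652092  72.67744137]
[ 20  22  28  31 677] [285.60413589  73.44903988] [ 0.56364429 -0.03485793  0.09      ]
[0.49949396 0.03443034 0.19151628] [-0.12890259 -0.5676019  -0.30463214]
```

```bash
python3 - <<'E'
import cv2
g=cv2.imread("pics/w30.png").max(2)
for v in(170,180,190,200,210,220): print(v,g[v,230:350:4].tolist())
E
```

```text
170 [227, 226, 228, 230, 220, 138, 124, 77, 76, 78, 77, 77, 78, 77, 77, 78, 78, 103, 36, 36, 36, 35, 62, 148, 229, 228, 235, 230, 230, 233]
180 [233, 231, 228, 225, 222, 228, 232, 228, 233, 226, 228, 229, 234, 225, 230, 231, 236, 71, 58, 109, 112, 110, 73, 229, 227, 227, 226, 230, 225, 232]
190 [226, 225, 231, 226, 227, 231, 229, 228, 230, 228, 226, 228, 228, 231, 227, 227, 230, 185, 85, 107, 113, 114, 112, 60, 231, 234, 226, 233, 230, 229]
200 [228, 231, 232, 230, 230, 225, 228, 229, 230, 231, 233, 235, 231, 229, 229, 230, 226, 225, 76, 197, 252, 253, 252, 249, 234, 225, 228, 230, 231, 230]
210 [231, 223, 228, 227, 233, 233, 228, 227, 232, 230, 233, 228, 234, 231, 230, 229, 232, 231, 233, 229, 226, 240, 237, 230, 226, 229, 231, 230, 230, 226]
220 [230, 231, 225, 225, 232, 228, 230, 226, 228, 230, 231, 230, 228, 227, 228, 232, 232, 232, 228, 232, 233, 229, 230, 227, 229, 230, 230, 229, 228, 226]
```

```bash
python3 -c "
from bench import r
print(r.close_job())"
```

```text
the job is handed in; nothing more can be done
None
```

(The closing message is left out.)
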